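# Sort salvaged power-supply parts into trays

### The arm

A 6-joint arm with a two-finger parallel gripper is mounted at the origin on the work surface. World frame = base frame: x ahead of the robot, y to its left, z up, the work surface at z = 0. Lengths are in m, angles in degrees, forces in N, time in s.
With the tool pointing down it reaches from about 0.3 to 0.875 m from the base axis. Payload 6.4 kg.
Tool frame: the origin (TCP) lies between the finger pads; the fingertips stand 22 mm ahead of it and the grasp point (between the pads) lies 3 mm ahead of it; z points along the fingers, y is the line along which they close (so a half turn about z gives the same grasp; the last joint's range is limited). The gripper opens to 85 mm and grips with 20 to 120 N. Pads are 22 mm wide; open, the fingers measure 114 mm over their backs; the gripper's body (76 mm by 85 mm) begins 54 mm behind the grasp point. The pads swing forward as they close: fully open they stand 13 mm farther back than shut.
Start: joints at [59.57, 10.359, 92.074, -0, 77.567, -11.82], TCP at [0.183, 0.545, 0.253] pointing down, gripper open.
Joint ranges: [-171.53, 171.53], [-51.25, 118.39], [17.06, 147.69], [-65.23, 245.23], [0, 150.52], [-178.68, 178.68]. Speed limits (degrees/s): [147.25, 147.25, 172.46, 180, 180, 180].

### API

Orientations are given as [roll, pitch, yaw] about the fixed x, y, z axes, in that order (R = Rz(yaw) Ry(pitch) Rx(roll)).
In Python, from plant import robot, imaging, job gives the robot as it stands. The module is installed in compiled form; this text tells all that it offers.
- The arm moves only by the tool move_arm, never from a script. Its arguments are lists of equal length, an entry for each row: "angular": the turn, a rotation vector about the tool's x, y, z in units of 180 degrees (1.0 is 180 degrees), a list of three; "translation": the shift along the tool's x, y, z in units of 120 mm (1.0 is 120 mm), a list of three; "gripper": the opening, from -1 (shut) to 1 (fully open). A call has 1 to 5 rows; each row is the pose to reach, as a shift and turn from the pose commanded when the call began, along the tool's axes at that moment, turning the shorter way round; what a row does not reach only later rows make up. A row lasts 1/8 s, in which the tool goes at most 62.5 mm and 10.7 degrees, less where a joint would pass 70% of its speed; a pose out of reach is approached as far as the arm can. A call with a number of a shift or a turn outside -1 to 1 is refused whole. A call with a gripper value outside its range is refused whole. The fingers move at their own pace and stop on an object; "force" is the grip in N (left out, the last holds). Time passes only in rows, so rows that repeat a pose let the fingers close. It gives the time, the measured TCP pose, the force, the opening and the grip force at its end, in the units of the state.
- robot.state(): the state, without advancing time (a new reading comes with each control period).
- imaging.snapshot(name): name is "scene" or "top"; returns the picture (480x640x3 uint8, blue, green, red); there is no depth.
- imaging.get_calibration(name): a dict with "fov_y" (degrees; the focal length in pixels is half the picture's height over the tangent of half this angle, whatever the lens; pixels are square), "cx", "cy" (the principal point, pixels), "pose" (4x4, takes a point from camera to world coordinates). Camera axes: x right, y up, looking along -z (the intrinsics and any distortion apply to the point x, -y, -z); pixel columns grow to the right and rows downward; lengths in m; the calibration is good to about 2 mm. A picture is of the moment at which its call begins. get_calibration takes no time and is no camera call.
- job.job_done(): hands the job in; it is judged then, once.
The state is a dict: "clock": time; "joints": joint angles; "joint_vel": joint speeds; "tau": joint torques, N m; "tcp_pos": TCP position; "orientation": TCP orientation; "wrist_force": force on the tool from outside, world axes, zero at the start; "ft_torque": the same for the moment, N m; "gripper_width": finger opening in m; "grasp_force": force on a finger pad.
Only numpy, scipy, OpenCV 4.12 (cv2) and the standard library are available. Lean on these libraries where they do the work, as an engineer would, in place of code of your own. Each camera call takes 0.05 s, during which the arm holds its last target. There are 200 camera calls.

### The job

Sort the salvaged parts into their trays: both blue capacitors into the yellow tray, both black heatsinks into the red tray, the copper choke into the blue tray. Set each one down (do not drop it) on the floor of its tray with its own top still upward: capacitors standing, heatsinks fins up, choke flat, nothing lying on another part or on a rim. Leave the circuit board and the multimeter where they are.

Things in the scene. Friction and masses are not known exactly. Their poses are not given: they have to be found in the camera images.
- cap_1_mid (a point): One of two identical snap-in capacitors (interchangeable): an upright cylinder 35 mm in diameter, 50 mm tall, blue sleeve with one white stripe, bare aluminium top with a dark cross; about 70 g. It stands on the bench. This point is its centre, 25 mm above its underside; z is its upright axis.
- cap_2_mid (a point): One of two identical snap-in capacitors (interchangeable): an upright cylinder 35 mm in diameter, 50 mm tall, blue sleeve with one white stripe, bare aluminium top with a dark cross; about 70 g. It stands on the bench. This point is its centre, 25 mm above its underside; z is its upright axis.
- sink_1_mid (a point): One of two identical heatsinks (interchangeable): a black finned aluminium block, 45 mm long (its x), 30 mm wide (its y), 35 mm tall; 8 mm base plate below, five 3 mm fins upward that run along x. The outer fins are flush with the sides of the base, so it is gripped flat across its 30 mm width (along y). About 80 g; it lies with its length within 35 degrees of the robot's forward direction. This point is its centre, 17.5 mm above its underside; z points up out of the fins.
- sink_2_mid (a point): One of two identical heatsinks (interchangeable): a black finned aluminium block, 45 mm long (its x), 30 mm wide (its y), 35 mm tall; 8 mm base plate below, five 3 mm fins upward that run along x. The outer fins are flush with the sides of the base, so it is gripped flat across its 30 mm width (along y). About 80 g; it lies with its length within 35 degrees of the robot's forward direction. This point is its centre, 17.5 mm above its underside; z points up out of the fins.
- coil_mid (a point): Toroidal choke: a flat copper-coloured ring with dark turns marked on its top, 50 mm outside diameter, 22 mm hole, 30 mm tall, about 150 g, lying flat. It can be gripped across its outside from any side. This point is its centre, in the middle of the hole, 15 mm above its underside; z is its axis.
- tray_yellow_in (a point): Yellow plastic sorting tray, open on top, fixed to the bench, empty at the start; 150 mm (its x) by 155 mm (its y) outside, walls 5 mm thick, rim 22 mm above the bench. This point is the centre of its inner floor, which is 5 mm above the bench; x and y run parallel to its walls, x within 9 degrees of the robot's forward direction. The three trays stand in a row from left to right, beyond the row of loose parts, in any order.
- tray_red_in (a point): Red plastic sorting tray, open on top, fixed to the bench, empty at the start; 150 mm (its x) by 155 mm (its y) outside, walls 5 mm thick, rim 22 mm above the bench. This point is the centre of its inner floor, which is 5 mm above the bench; x and y run parallel to its walls, x within 9 degrees of the robot's forward direction. The three trays stand in a row from left to right, beyond the row of loose parts, in any order.
- tray_blue_in (a point): Blue plastic sorting tray, open on top, fixed to the bench, empty at the start; 150 mm (its x) by 155 mm (its y) outside, walls 5 mm thick, rim 22 mm above the bench. This point is the centre of its inner floor, which is 5 mm above the bench; x and y run parallel to its walls, x within 9 degrees of the robot's forward direction. The three trays stand in a row from left to right, beyond the row of loose parts, in any order.
- board: Bystander: loose green circuit board on four brass standoffs, 100 mm by 75 mm, 21 mm high overall, to the left of the trays (seen from the robot). Origin at the bench under its centre; x along its length.
- meter: Bystander: loose grey handheld multimeter lying face up, 170 mm (its x) by 80 mm, 41 mm high, to the right of the trays (seen from the robot). Origin at the bench under its centre.
Mind the look-alikes: they are no part of the job. Of the things that look like the part that bears coil_mid, the smallest one is meant.

How it is judged (in metres and radians):
At the end, for the whole second after the job is handed in: Capacitors in yellow tray, heatsinks in red, choke in blue: centres inside the walls, at standing height above the tray floor within 5 mm, tilted under 0.15 rad, slower than 0.02 m/s, free of the fingers; board and multimeter within 15 mm of their start (x of cap_1_mid in the frame of tray_yellow_in between -0.065 and 0.065 m and y of cap_1_mid in the frame of tray_yellow_in between -0.0675 and 0.0675 m and z of cap_1_mid in the frame of tray_yellow_in between 0.02 and 0.03 m and angle between each of cap_1_mid, cap_2_mid, sink_1_mid, sink_2_mid, coil_mid's own z axis and vertical below 0.15 rad and linear speed of each of cap_1, cap_2, sink_1, sink_2, coil below 0.02 m/s and contact force between the fingers and cap_1 below 0.05 N and x of cap_2_mid in the frame of tray_yellow_in between -0.065 and 0.065 m and y of cap_2_mid in the frame of tray_yellow_in between -0.0675 and 0.0675 m and z of cap_2_mid in the frame of tray_yellow_in between 0.02 and 0.03 m and contact force between the fingers and cap_2 below 0.05 N and x of sink_1_mid in the frame of tray_red_in between -0.065 and 0.065 m and y of sink_1_mid in the frame of tray_red_in between -0.0675 and 0.0675 m and z of sink_1_mid in the frame of tray_red_in between 0.0125 and 0.0225 m and contact force between the fingers and sink_1 below 0.05 N and x of sink_2_mid in the frame of tray_red_in between -0.065 and 0.065 m and y of sink_2_mid in the frame of tray_red_in between -0.0675 and 0.0675 m and z of sink_2_mid in the frame of tray_red_in between 0.0125 and 0.0225 m and contact force between the fingers and sink_2 below 0.05 N and x of coil_mid in the frame of tray_blue_in between -0.065 and 0.065 m and y of coil_mid in the frame of tray_blue_in between -0.0675 and 0.0675 m and z of coil_mid in the frame of tray_blue_in between 0.01 and 0.02 m and contact force between the fingers and coil below 0.05 N and distance of each of board, meter from where it was at the start of the episode below 0.015 m); the robot touches nothing.
It fails at once if a part is dropped or thrown: it moves faster than 0.8 m/s (a free fall of over 30 mm) while no finger touches it ((linear speed of cap_1 above 0.8 m/s and contact force between the fingers and cap_1 below 0.01 N) or (linear speed of cap_2 above 0.8 m/s and contact force between the fingers and cap_2 below 0.01 N) or (linear speed of sink_1 above 0.8 m/s and contact force between the fingers and sink_1 below 0.01 N) or (linear speed of sink_2 above 0.8 m/s and contact force between the fingers and sink_2 below 0.01 N) or (linear speed of coil above 0.8 m/s and contact force between the fingers and coil below 0.01 N)).
It fails at once if the circuit board is pushed more than 15 mm from its place (distance of board from where it was at the start of the episode above 0.015 m).
It fails at once if the multimeter is pushed more than 15 mm from its place (distance of meter from where it was at the start of the episode above 0.015 m).
It also fails if it takes over 112 s, if anything falls off the work surface, if the arm or the gripper's body presses on something with over 40 N, if the wrist force passes 120 N, or if a joint passes its speed limit or range.

## Working session

There is one attempt and no reset: what is moved stays moved. The work goes in short steps, Python scripts to look and compute and a tool call to move; the robot and the scene stay as the last step left them, time stands still between calls to the robot, and variables do not carry over. Pictures are saved under pics/ and viewed, at most 14 in all, crops included, and the job is handed in when it is done.

Besides the shell and the picture viewer there is one more tool, called after "Emit:" by a JSON object that holds its "op" and its "data", one argument or row to a line. move_arm: Moves the arm, as the interface text tells. Shifts and turns lie within -1 to 1; 1 stands for 120 mm of shift or 180 degrees of turn. Its arguments: {"type":"object","properties":{"angular":{"type":"array"},"translation":{"type":"array"},"gripper":{"type":"array"},"force":{"type":"number"}},"required":["angular","translation","gripper"]}

```bash
mkdir -p pics
python3 - <<'E'
from plant import robot, imaging, job
import cv2
for n in ("scene","top"):
    im=imaging.snapshot(n); cv2.imwrite(f"pics/{n}0.png",im)
    print(n,imaging.get_calibration(n))
print(robot.state())
E
```

```text
scene {'fov_y': 54.75162441630362, 'cx': 319.42564943836356, 'cy': 239.16318125789743, 'pose': array([[ 0.08653569, -0.56538914,  0.82027233,  1.36202037],
       [ 0.99613351,  0.06162795, -0.06261009, -0.08334698],
       [-0.01515263,  0.82251877,  0.56853608,  0.67763693],
       [ 0.        ,  0.        ,  0.        ,  1.        ]])}
top {'fov_y': 55.26647189539338, 'cx': 325.16701807424, 'cy': 240.17321561121932, 'pose': array([[-0.07838239,  0.97565139, -0.2048428 ,  0.25988589],
       [-0.99691186, -0.07769607,  0.01140417,  0.00799404],
       [-0.00478898,  0.2051041 ,  0.97872845,  1.14286855],
       [ 0.        ,  0.        ,  0.        ,  1.        ]])}
{'clock': 0.1, 'joints': array([ 5.95719271e+01,  1.03969484e+01,  9.21249984e+01, -6.07599927e-04,
        7.75666212e+01, -1.18195810e+01]), 'joint_vel': array([-0.0703769 , -0.04650645, -0.11238695, -0.00736884, -0.00792057,
       -0.0584741 ]), 'tau': array([ 1.10320874e-03, -4.45875442e+01, -3.52242529e+01, -9.53706763e-05,
        4.19949240e-03, -5.21151787e-05]), 'tcp_pos': array([0.18323125, 0.5445503 , 0.25248879]), 'orientation': array([-1.79913188e+02, -1.75608599e-02,  1.61391626e+02]), 'wrist_force': array([0.02845192, 0.92063933, 0.48117332]), 'ft_torque': array([-0.02955137,  0.02046694,  0.00059458]), 'grasp_force': 0.0, 'gripper_width': 0.08526008943979692}
```

View pics/top0.png

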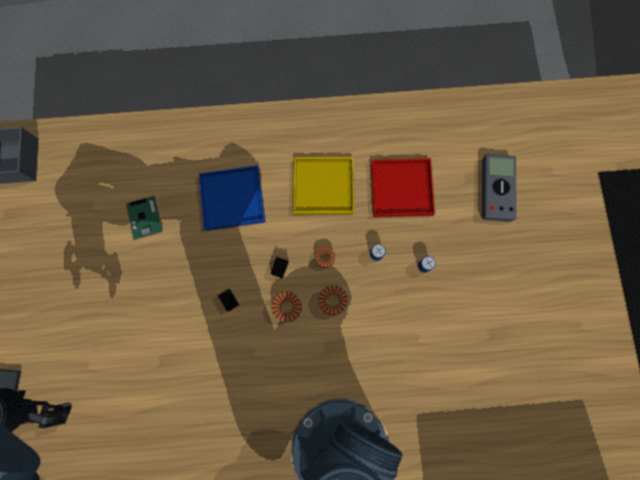

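View pics/scene0.png

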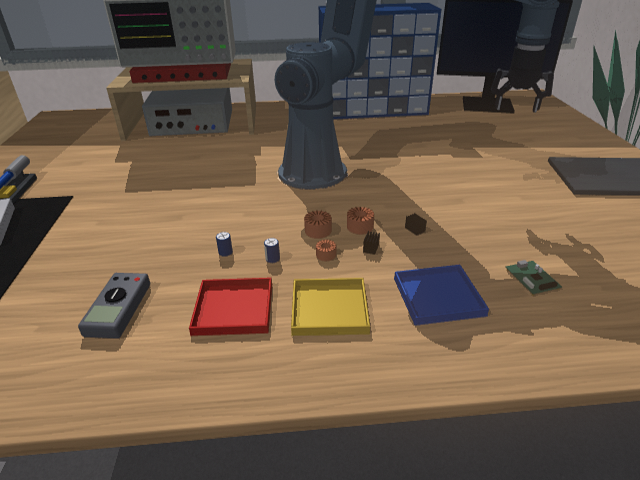

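The top view shows three rings: (324,257) small, (286,306) large and (333,300) large. The two black sinks are at (280,267) and (228,300), and the caps at (378,252) and (427,264). The choke is the smallest ring, at (324,257). I'll check it in a close crop while measuring.

```bash
cat > h.py <<'E'
import numpy as np, cv2
from plant import robot, imaging, job
def ray(c,px):
    px=np.atleast_2d(np.asarray(px,float)); f=240/np.tan(np.radians(c["fov_y"]/2))
    d=np.c_[(px[:,0]-c["cx"])/f,-(px[:,1]-c["cy"])/f,-np.ones(len(px))]
    return c["pose"][:3,3], d@c["pose"][:3,:3].T
def plane(c,px,z):
    o,d=ray(c,px); return (o+d*((z-o[2])/d[:,2])[:,None])[:,:2]
def proj(c,P):
    P=np.atleast_2d(P); f=240/np.tan(np.radians(c["fov_y"]/2))
    q=(P-c["pose"][:3,3])@c["pose"][:3,:3]
    return np.c_[c["cx"]-f*q[:,0]/q[:,2], c["cy"]+f*q[:,1]/q[:,2]]
def blob(m,minA=20):
    cs,_=cv2.findContours(m.astype(np.uint8),cv2.RETR_EXTERNAL,cv2.CHAIN_APPROX_NONE)
    return sorted([k[:,0] for k in cs if cv2.contourArea(k)>=minA],key=len,reverse=True)
def rect(P):
    (c,s,a)=cv2.minAreaRect((P*1000).astype(np.float32)); return np.round(c,1),np.round(s,1),round(a,1)
E
python3 - <<'E'
from h import *
for n in ("top","scene"):
    im=imaging.snapshot(n); c=imaging.get_calibration(n); hsv=cv2.cvtColor(im,cv2.COLOR_BGR2HSV)
    H,S,V=[hsv[...,i].astype(int) for i in range(3)]
    roi=np.zeros(H.shape,bool)
    if n=="top": roi[140:330,90:560]=1
    else: roi[190:350,60:600]=1
    for k,m in dict(yellow=(abs(H-28)<6)&(S>190),red=((H<4)|(H>176))&(S>180),blue=(abs(H-112)<10)&(S>150),black=(V<45)&(S<150),copper=((H<11)&(S>110)&(S<220)&(V>60)),
       alu=(S<70)&(V>130)).items():
        for b in blob(m&roi,14)[:6]:
            z={'yellow':.022,'red':.022,'blue':.022,'black':.035,'copper':.03,'alu':.05}[k]
            print(n,k,np.round(b.mean(0)),cv2.boundingRect(b),*rect(plane(c,b,z)))
    x,y,w,h=(200,230,250,100) if n=="top" else (200,195,250,80)
    cv2.imwrite(f"pics/{n}1.png",cv2.resize(im[y:y+h,x:x+w],None,fx=3.2,fy=3.2,interpolation=cv2.INTER_CUBIC))
E
```

```text
top yellow [323. 185.] (293, 157, 61, 57) [639.9 -11.2] [153.4 150.5] 85.4
top red [402. 187.] (371, 159, 63, 58) [ 618.1 -211.8] [152.8 151.4] 86.8
top blue [231. 197.] (200, 166, 64, 64) [625.5 225.4] [150.2 152.8] 3.8
top black [483. 186.] (482, 156, 4, 62) [ 599.4 -414.8] [  7.6 162.2] 81.4
top black [228. 300.] (218, 289, 21, 22) [364.3 239.9] [46.1 32.3] 28.3
top black [279. 266.] (271, 257, 17, 21) [434.  113.3] [31.6 44. ] 66.9
top black [501. 187.] (493, 179, 17, 16) [ 594.7 -458.6] [40.4 39.8] 36.8
top black [137. 202.] (129, 199, 17, 8) [626.  459.4] [11.4 41.9] 12.3
top black [142. 215.] (137, 211, 10, 9) [592.2 448.3] [21.4 22.5] 0.1
top copper [412. 178.] (371, 158, 64, 59) [ 615.4 -211.2] [155.8 155.9] 87.1
top copper [332. 299.] (319, 286, 28, 29) [345.8 -10.2] [62.  66.9] 55.9
top copper [286. 307.] (272, 292, 29, 29) [338.4 101.2] [66.7 63.9] 41.5
top copper [324. 257.] (316, 247, 18, 20) [451.5   0.5] [45.  42.1] 14.1
top alu [428. 263.] (422, 257, 13, 12) [ 414.2 -247.5] [29.2 26.8] 85.5
top alu [379. 250.] (373, 245, 12, 12) [ 452.9 -131.5] [26.9 27.1] 85.4
scene
[... 344 characters left out ...]
.7 -457. ] [46.2 39.7] 15.9
scene black [410. 225.] (406, 216, 13, 17) [392. 220.] [73.2 25.3] 8.8
scene black [ 64. 203.] (60, 196, 13, 18) [ 184.  -700.1] [97.6 31.4] 19.9
scene copper [232. 307.] (189, 277, 83, 60) [ 641.9 -209.9] [156.1 170.3] 87.0
scene copper [325. 251.] (316, 240, 20, 20) [471.2  -1.5] [46.  77.1] 83.9
scene copper [360. 220.] (347, 208, 27, 26) [351.5 101.6] [ 69.2 122.4] 82.2
scene copper [317. 224.] (305, 211, 26, 27) [355.8 -11.6] [ 66.3 124.1] 84.0
scene alu [103. 314.] (85, 306, 37, 16) [ 664.4 -456.2] [57.2 42.2] 81.4
scene alu [271. 241.] (265, 238, 13, 8) [ 453.6 -129.5] [29.5 29. ] 83.8
scene alu [222. 235.] (216, 232, 13, 8) [ 415.2 -247.7] [30.1 30.2] 83.7
```

View pics/top1.png

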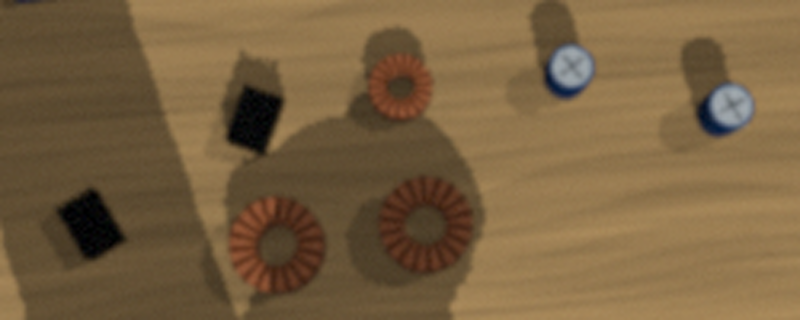

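The crop shows the small ring at (400,86), which is full-frame (324,257). It is clearly smaller than the other two, so it is the choke. Both views agree on positions. First move: turn to yaw 90, where the tool axes are world Y, X, -Z, and go above the sink at (0.3655, 0.242).

Emit:
{"op": "move_arm", "data": {
  "angular": [
    [0, 0, 0.05],
    [0, 0, 0.1],
    [0, 0, 0.15],
    [0, 0, 0.2],
    [0, 0, 0.25]
  ],
  "translation": [
    [0, 0, 0],
    [0, 0, 0],
    [0, 0, 0],
    [0, 0, 0],
    [0, 0, 0]
  ],
  "gripper": [1, 1, 1, 1, 1]
}}

```text
clock: 0.82
tcp_pos: [0.1834, 0.5448, 0.253]
orientation: [-180.0, 0.0, 116.1]
wrist_force: [-0.3, -0.5, -1.0]
gripper_width: 0.0857
grasp_force: 0.0
```

Emit:
{"op": "move_arm", "data": {
  "angular": [
    [0, 0, 0.05],
    [0, 0, 0.1],
    [0, 0, 0.147],
    [0, 0, 0.147]
  ],
  "translation": [
    [0, 0, 0],
    [0, 0, 0],
    [0, 0, 0],
    [0, 0, 0]
  ],
  "gripper": [1, 1, 1, 1]
}}

```text
clock: 1.32
tcp_pos: [0.1834, 0.5448, 0.2531]
orientation: [-180.0, 0.0, 90.0]
wrist_force: [-1.0, -0.5, -0.3]
gripper_width: 0.0855
grasp_force: 0.0
```

Emit:
{"op": "move_arm", "data": {
  "angular": [
    [0, 0, 0],
    [0, 0, 0],
    [0, 0, 0],
    [0, 0, 0],
    [0, 0, 0]
  ],
  "translation": [
    [-0.18, 0.1, 0.08],
    [-0.36, 0.2, 0.16],
    [-0.54, 0.3, 0.24],
    [-0.72, 0.4, 0.32],
    [-0.9, 0.5, 0.4]
  ],
  "gripper": [1, 1, 1, 1, 1]
}}

```text
clock: 1.95
tcp_pos: [0.2436, 0.4361, 0.205]
orientation: [180.0, 0.0, 90.1]
wrist_force: [0.6, -0.2, 0.7]
gripper_width: 0.0855
grasp_force: 0.0
```

Emit:
{"op": "move_arm", "data": {
  "angular": [
    [0, 0, 0],
    [0, 0, 0],
    [0, 0, 0],
    [0, 0, 0],
    [0, 0, 0]
  ],
  "translation": [
    [-0.18, 0.1, 0.08],
    [-0.36, 0.2, 0.16],
    [-0.54, 0.3, 0.24],
    [-0.72, 0.4, 0.32],
    [-0.9, 0.5, 0.4]
  ],
  "gripper": [1, 1, 1, 1, 1]
}}

```text
clock: 2.58
tcp_pos: [0.3035, 0.3281, 0.157]
orientation: [180.0, -0.0, 90.1]
wrist_force: [0.6, 0.1, 0.6]
gripper_width: 0.0855
grasp_force: 0.0
```

Emit:
{"op": "move_arm", "data": {
  "angular": [
    [0, 0, 0],
    [0, 0, 0],
    [0, 0, 0],
    [0, 0, 0],
    [0, 0, 0]
  ],
  "translation": [
    [-0.18, 0.13, 0.1],
    [-0.36, 0.26, 0.2],
    [-0.54, 0.39, 0.3],
    [-0.72, 0.52, 0.47],
    [-0.72, 0.52, 0.47]
  ],
  "gripper": [1, 1, 1, 1, 1]
}}

```text
clock: 3.2
tcp_pos: [0.3652, 0.2411, 0.0998]
orientation: [-179.8, 0.1, 89.9]
wrist_force: [-1.1, -0.1, 0.6]
gripper_width: 0.0853
grasp_force: 0.0
```

Emit:
{"op": "move_arm", "data": {
  "angular": [
    [0, 0, 0.05],
    [0, 0, 0.1],
    [0, 0, 0.15],
    [0, 0, 0.2],
    [0, 0, 0.2]
  ],
  "translation": [
    [0, 0, 0],
    [0, 0, 0],
    [0, 0, 0],
    [0, 0, 0],
    [0, 0, 0]
  ],
  "gripper": [1, 1, 1, 1, 1]
}}

```text
clock: 3.82
tcp_pos: [0.3654, 0.2431, 0.1015]
orientation: [180.0, -0.0, 54.1]
wrist_force: [-0.5, 0.1, -0.3]
gripper_width: 0.0852
grasp_force: 0.0
```

Emit:
{"op": "move_arm", "data": {
  "angular": [
    [0, 0, 0.05],
    [0, 0, 0.1],
    [0, 0, 0.142],
    [0, 0, 0.142]
  ],
  "translation": [
    [0, 0, 0],
    [0, 0, 0],
    [0, 0, 0],
    [0, 0, 0]
  ],
  "gripper": [1, 1, 1, 1]
}}

```text
clock: 4.32
tcp_pos: [0.3654, 0.2428, 0.1012]
orientation: [-180.0, -0.0, 28.7]
wrist_force: [0.7, 0.3, 0.5]
gripper_width: 0.085
grasp_force: 0.0
```

Run:
```python
from h import *
o=[]
for n in ("top","scene"):
    im=imaging.snapshot(n); c=imaging.get_calibration(n)
    u,v=proj(c,[.365,.242,.03])[0].astype(int); print(n,u,v)
    o.append(cv2.resize(im[v-50:v+50,u-65:u+65],None,fx=3,fy=3,interpolation=cv2.INTER_CUBIC))
cv2.imwrite("pics/g1.png",np.hstack(o))
```

```text
top 227 299
scene 414 219
```

View pics/g1.png

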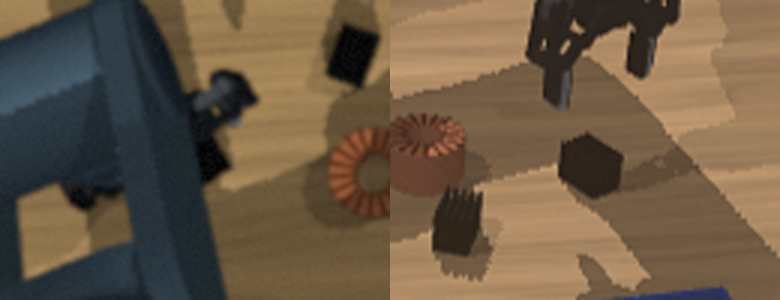

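Left (top view): the sink's lower corner shows beside the wrist at about (215,160). Right (scene view): the sink is at (590,165), with the fingers hanging above on either side of it. Descend and grip.

Emit:
{"op": "move_arm", "data": {
  "angular": [
    [0, 0, 0],
    [0, 0, 0],
    [0, 0, 0],
    [0, 0, 0],
    [0, 0, 0]
  ],
  "translation": [
    [0, 0, 0.16],
    [0, 0, 0.32],
    [0, 0, 0.48],
    [0, 0, 0.61],
    [0, 0, 0.61]
  ],
  "gripper": [1, 1, 1, 1, 1]
}}

```text
clock: 5.05
tcp_pos: [0.3646, 0.2421, 0.0267]
orientation: [-180.0, 0.1, 28.5]
wrist_force: [-0.4, 0.0, -0.9]
gripper_width: 0.0853
grasp_force: 0.0
```

Emit:
{"op": "move_arm", "data": {
  "angular": [
    [0, 0, 0],
    [0, 0, 0],
    [0, 0, 0],
    [0, 0, 0],
    [0, 0, 0]
  ],
  "translation": [
    [0, 0, 0],
    [0, 0, 0],
    [0, 0, 0],
    [0, 0, 0],
    [0, 0, 0]
  ],
  "gripper": [0.3, 0, -0.3, -1, -1],
  "force": 35
}}

```text
clock: 5.68
tcp_pos: [0.366, 0.2425, 0.0283]
orientation: [180.0, -0.1, 28.4]
wrist_force: [-1.4, -0.0, 6.0]
gripper_width: 0.0295
grasp_force: 35.4
```

Emit:
{"op": "move_arm", "data": {
  "angular": [
    [0, 0, 0],
    [0, 0, 0],
    [0, 0, 0]
  ],
  "translation": [
    [0, 0, 0],
    [0, 0, 0],
    [0, 0, 0]
  ],
  "gripper": [-1, -1, -1]
}}

```text
clock: 6.05
tcp_pos: [0.3661, 0.2425, 0.0283]
orientation: [180.0, -0.1, 28.4]
wrist_force: [-0.4, -1.0, 6.6]
gripper_width: 0.0296
grasp_force: 35.4
```

Emit:
{"op": "move_arm", "data": {
  "angular": [
    [0, 0, 0],
    [0, 0, 0],
    [0, 0, 0],
    [0, 0, 0],
    [0, 0, 0]
  ],
  "translation": [
    [0, 0, -0.05],
    [0, 0, -0.2],
    [0, 0, -0.4],
    [0, 0, -0.6],
    [0, 0, -0.62]
  ],
  "gripper": [-1, -1, -1, -1, -1]
}}

```text
clock: 6.68
tcp_pos: [0.3666, 0.2427, 0.1036]
orientation: [180.0, -0.2, 28.4]
wrist_force: [-0.1, 0.3, -1.9]
gripper_width: 0.0294
grasp_force: 34.7
```

Emit:
{"op": "move_arm", "data": {
  "angular": [
    [0, 0, -0.04],
    [0, 0, -0.08],
    [0, 0, -0.12],
    [0, 0, -0.16],
    [0, 0, -0.171]
  ],
  "translation": [
    [0, 0, 0],
    [0, 0, 0],
    [0, 0, 0],
    [0, 0, 0],
    [0, 0, 0]
  ],
  "gripper": [-1, -1, -1, -1, -1]
}}

```text
clock: 7.3
tcp_pos: [0.3648, 0.2421, 0.1011]
orientation: [-179.9, 0.1, 59.2]
wrist_force: [-0.8, 0.1, -0.4]
gripper_width: 0.0297
grasp_force: 34.7
```

Emit:
{"op": "move_arm", "data": {
  "angular": [
    [0, 0, -0.04],
    [0, 0, -0.08],
    [0, 0, -0.12],
    [0, 0, -0.16],
    [0, 0, -0.171]
  ],
  "translation": [
    [0, 0, 0],
    [0, 0, 0],
    [0, 0, 0],
    [0, 0, 0],
    [0, 0, 0]
  ],
  "gripper": [-1, -1, -1, -1, -1]
}}

```text
clock: 7.92
tcp_pos: [0.3651, 0.2422, 0.1016]
orientation: [-179.9, 0.0, 89.9]
wrist_force: [0.1, -0.3, -1.1]
gripper_width: 0.0292
grasp_force: 34.7
```

Emit:
{"op": "move_arm", "data": {
  "angular": [
    [0, 0, 0],
    [0, 0, 0],
    [0, 0, 0],
    [0, 0, 0],
    [0, 0, 0]
  ],
  "translation": [
    [-0.1, 0.06, 0],
    [-0.3, 0.18, 0],
    [-0.5, 0.3, 0],
    [-0.7, 0.42, 0],
    [-0.875, 0.525, 0]
  ],
  "gripper": [-1, -1, -1, -1, -1]
}}

```text
clock: 8.55
tcp_pos: [0.4292, 0.1355, 0.1021]
orientation: [180.0, 0.0, 89.8]
wrist_force: [0.4, -0.0, -0.3]
gripper_width: 0.0293
grasp_force: 34.7
```

Emit:
{"op": "move_arm", "data": {
  "angular": [
    [0, 0, 0],
    [0, 0, 0],
    [0, 0, 0],
    [0, 0, 0],
    [0, 0, 0]
  ],
  "translation": [
    [-0.18, 0.11, 0],
    [-0.36, 0.22, 0],
    [-0.54, 0.32, 0],
    [-0.72, 0.43, 0],
    [-0.875, 0.525, 0]
  ],
  "gripper": [-1, -1, -1, -1, -1]
}}

```text
clock: 9.18
tcp_pos: [0.4918, 0.0305, 0.102]
orientation: [180.0, 0.0, 89.8]
wrist_force: [1.0, -0.5, -1.3]
gripper_width: 0.0297
grasp_force: 34.7
```

Emit:
{"op": "move_arm", "data": {
  "angular": [
    [0, 0, 0],
    [0, 0, 0],
    [0, 0, 0],
    [0, 0, 0],
    [0, 0, 0]
  ],
  "translation": [
    [-0.18, 0.11, 0],
    [-0.36, 0.22, 0],
    [-0.54, 0.32, 0],
    [-0.72, 0.43, 0],
    [-0.875, 0.525, 0]
  ],
  "gripper": [-1, -1, -1, -1, -1]
}}

```text
clock: 9.8
tcp_pos: [0.5549, -0.0744, 0.102]
orientation: [-180.0, 0.0, 89.9]
wrist_force: [0.2, 0.2, -0.8]
gripper_width: 0.0295
grasp_force: 34.7
```

Emit:
{"op": "move_arm", "data": {
  "angular": [
    [0, 0, 0],
    [0, 0, 0],
    [0, 0, 0],
    [0, 0, 0],
    [0, 0, 0]
  ],
  "translation": [
    [-0.18, 0.11, 0],
    [-0.36, 0.22, 0],
    [-0.54, 0.32, 0],
    [-0.72, 0.43, 0],
    [-0.875, 0.525, 0]
  ],
  "gripper": [-1, -1, -1, -1, -1]
}}

```text
clock: 10.42
tcp_pos: [0.6175, -0.1794, 0.1018]
orientation: [-180.0, -0.0, 89.9]
wrist_force: [-0.2, 0.3, -1.3]
gripper_width: 0.0292
grasp_force: 34.7
```

Emit:
{"op": "move_arm", "data": {
  "angular": [
    [0, 0, 0],
    [0, 0, 0],
    [0, 0, 0],
    [0, 0, 0],
    [0, 0, 0]
  ],
  "translation": [
    [0, 0, 0.15],
    [0, 0, 0.3],
    [0, 0, 0.45],
    [0, 0, 0.53],
    [0, 0, 0.53]
  ],
  "gripper": [-1, -1, -1, -1, -1]
}}

```text
clock: 11.05
tcp_pos: [0.6162, -0.1772, 0.0372]
orientation: [-179.9, -0.1, 90.0]
wrist_force: [0.7, -0.0, -1.2]
gripper_width: 0.0292
grasp_force: 34.7
```

Emit:
{"op": "move_arm", "data": {
  "angular": [
    [0, 0, 0],
    [0, 0, 0],
    [0, 0, 0]
  ],
  "translation": [
    [0, 0, 0.015],
    [0, 0, 0.03],
    [0, 0, 0.03]
  ],
  "gripper": [-1, -1, -1]
}}

```text
clock: 11.42
tcp_pos: [0.6172, -0.1781, 0.0353]
orientation: [180.0, 0.0, 89.9]
wrist_force: [0.0, -0.4, -0.9]
gripper_width: 0.0295
grasp_force: 34.7
```

Emit:
{"op": "move_arm", "data": {
  "angular": [
    [0, 0, 0],
    [0, 0, 0],
    [0, 0, 0]
  ],
  "translation": [
    [0, 0, 0.008],
    [0, 0, 0.016],
    [0, 0, 0.016]
  ],
  "gripper": [-1, -1, -1]
}}

```text
clock: 11.8
tcp_pos: [0.6172, -0.1781, 0.0334]
orientation: [180.0, 0.0, 89.9]
wrist_force: [-2.3, 0.4, 3.0]
gripper_width: 0.0294
grasp_force: 35.1
```

Emit:
{"op": "move_arm", "data": {
  "angular": [
    [0, 0, 0],
    [0, 0, 0],
    [0, 0, 0],
    [0, 0, 0]
  ],
  "translation": [
    [0, 0, 0],
    [0, 0, 0],
    [0, 0, 0],
    [0, 0, 0]
  ],
  "gripper": [-0.2, 0, 0.18, 0.18]
}}

```text
clock: 12.3
tcp_pos: [0.617, -0.178, 0.0329]
orientation: [-180.0, -0.0, 89.9]
wrist_force: [1.0, -0.0, 0.7]
gripper_width: 0.0501
grasp_force: 0.0
```

Emit:
{"op": "move_arm", "data": {
  "angular": [
    [0, 0, 0],
    [0, 0, 0],
    [0, 0, 0],
    [0, 0, 0],
    [0, 0, 0]
  ],
  "translation": [
    [0, 0, -0.06],
    [0, 0, -0.2],
    [0, 0, -0.35],
    [0, 0, -0.5],
    [0, 0, -0.56]
  ],
  "gripper": [0.18, 0.18, 0.18, 0.18, 0.18]
}}

```text
clock: 12.92
tcp_pos: [0.6181, -0.1785, 0.1027]
orientation: [179.8, 0.1, 89.9]
wrist_force: [-0.2, -0.2, 0.3]
gripper_width: 0.0503
grasp_force: 0.0
```

Emit:
{"op": "move_arm", "data": {
  "angular": [
    [0, 0, 0],
    [0, 0, 0],
    [0, 0, 0],
    [0, 0, 0]
  ],
  "translation": [
    [0.2, -0.12, 0],
    [0.4, -0.25, 0],
    [0.6, -0.37, 0],
    [0.813, -0.503, 0]
  ],
  "gripper": [0.3, 0.5, 0.8, 1]
}}

```text
clock: 13.42
tcp_pos: [0.5562, -0.0797, 0.1003]
orientation: [-180.0, -0.0, 89.9]
wrist_force: [0.8, 1.3, 0.4]
gripper_width: 0.0855
grasp_force: 0.0
```

Emit:
{"op": "move_arm", "data": {
  "angular": [
    [0, 0, 0],
    [0, 0, 0],
    [0, 0, 0],
    [0, 0, 0]
  ],
  "translation": [
    [0.2, -0.12, 0],
    [0.4, -0.25, 0],
    [0.6, -0.37, 0],
    [0.813, -0.503, 0]
  ],
  "gripper": [1, 1, 1, 1]
}}

```text
clock: 13.92
tcp_pos: [0.496, 0.018, 0.1004]
orientation: [180.0, -0.0, 89.9]
wrist_force: [0.1, 0.7, -0.1]
gripper_width: 0.0854
grasp_force: 0.0
```

Emit:
{"op": "move_arm", "data": {
  "angular": [
    [0, 0, 0],
    [0, 0, 0],
    [0, 0, 0],
    [0, 0, 0],
    [0, 0, 0]
  ],
  "translation": [
    [0.2, -0.12, 0],
    [0.4, -0.25, 0],
    [0.6, -0.37, 0],
    [0.813, -0.503, 0],
    [0.813, -0.503, 0]
  ],
  "gripper": [1, 1, 1, 1, 1]
}}

```text
clock: 14.55
tcp_pos: [0.435, 0.1161, 0.1001]
orientation: [-180.0, -0.0, 90.1]
wrist_force: [0.1, 0.2, -0.1]
gripper_width: 0.0854
grasp_force: 0.0
```

Emit:
{"op": "move_arm", "data": {
  "angular": [
    [0, 0, -0.05],
    [0, 0, -0.1],
    [0, 0, -0.15],
    [0, 0, -0.19],
    [0, 0, -0.19]
  ],
  "translation": [
    [0, 0, 0],
    [0, 0, 0],
    [0, 0, 0],
    [0, 0, 0],
    [0, 0, 0]
  ],
  "gripper": [1, 1, 1, 1, 1]
}}

```text
clock: 15.18
tcp_pos: [0.4369, 0.1142, 0.1004]
orientation: [180.0, 0.0, 124.0]
wrist_force: [-0.1, -0.2, 0.3]
gripper_width: 0.0855
grasp_force: 0.0
```

Emit:
{"op": "move_arm", "data": {
  "angular": [
    [0, 0, -0.05],
    [0, 0, -0.1],
    [0, 0, -0.15],
    [0, 0, -0.182],
    [0, 0, -0.182]
  ],
  "translation": [
    [0, 0, 0],
    [0, 0, 0],
    [0, 0, 0],
    [0, 0, 0],
    [0, 0, 0]
  ],
  "gripper": [1, 1, 1, 1, 1]
}}

```text
clock: 15.8
tcp_pos: [0.4366, 0.1146, 0.1003]
orientation: [-180.0, 0.0, 156.7]
wrist_force: [-1.0, 0.5, 0.3]
gripper_width: 0.0856
grasp_force: 0.0
```

Run:
```python
from h import *
o=[]
for n,P in (("top",[.6,-.15,.03]),("scene",[.5,-.03,.03])):
    im=imaging.snapshot(n); c=imaging.get_calibration(n)
    u,v=proj(c,P)[0].astype(int); print(n,u,v)
    o.append(cv2.resize(im[v-75:v+75,u-100:u+100],None,fx=2,fy=2,interpolation=cv2.INTER_CUBIC))
cv2.imwrite("pics/g2.png",np.hstack(o))
```

```text
top 378 194
scene 314 257
```

View pics/g2.png

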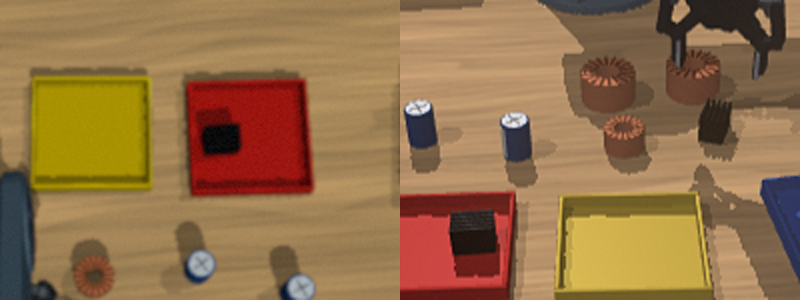

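Sink A stands fins up in the red tray, at crop (220,138) left and (472,235) right. Sink B is at (715,122) right, under the gripper. Grasp it.

Emit:
{"op": "move_arm", "data": {
  "angular": [
    [0, 0, 0],
    [0, 0, 0],
    [0, 0, 0],
    [0, 0, 0],
    [0, 0, 0]
  ],
  "translation": [
    [0, 0, 0.16],
    [0, 0, 0.32],
    [0, 0, 0.48],
    [0, 0, 0.6],
    [0, 0, 0.6]
  ],
  "gripper": [1, 1, 1, 1, 1]
}}

```text
clock: 16.52
tcp_pos: [0.4354, 0.1149, 0.0273]
orientation: [-179.9, -0.1, 156.8]
wrist_force: [0.4, -0.3, -0.1]
gripper_width: 0.0851
grasp_force: 0.0
```

Emit:
{"op": "move_arm", "data": {
  "angular": [
    [0, 0, 0],
    [0, 0, 0],
    [0, 0, 0],
    [0, 0, 0],
    [0, 0, 0]
  ],
  "translation": [
    [0, 0, 0],
    [0, 0, 0],
    [0, 0, 0],
    [0, 0, 0],
    [0, 0, 0]
  ],
  "gripper": [0.3, 0, -0.3, -1, -1]
}}

```text
clock: 17.15
tcp_pos: [0.4369, 0.115, 0.0288]
orientation: [180.0, 0.1, 156.9]
wrist_force: [-0.4, 0.2, 6.2]
gripper_width: 0.0296
grasp_force: 35.5
```

Emit:
{"op": "move_arm", "data": {
  "angular": [
    [0, 0, 0],
    [0, 0, 0],
    [0, 0, 0]
  ],
  "translation": [
    [0, 0, 0],
    [0, 0, 0],
    [0, 0, 0]
  ],
  "gripper": [-1, -1, -1]
}}

```text
clock: 17.52
tcp_pos: [0.4369, 0.115, 0.0288]
orientation: [180.0, 0.1, 156.9]
wrist_force: [-1.4, -0.2, 6.9]
gripper_width: 0.0299
grasp_force: 35.5
```

Emit:
{"op": "move_arm", "data": {
  "angular": [
    [0, 0, 0],
    [0, 0, 0],
    [0, 0, 0],
    [0, 0, 0],
    [0, 0, 0]
  ],
  "translation": [
    [0, 0, -0.05],
    [0, 0, -0.2],
    [0, 0, -0.4],
    [0, 0, -0.58],
    [0, 0, -0.62]
  ],
  "gripper": [-1, -1, -1, -1, -1]
}}

```text
clock: 18.15
tcp_pos: [0.4371, 0.115, 0.1039]
orientation: [179.9, 0.1, 156.9]
wrist_force: [-0.3, -0.7, -1.1]
gripper_width: 0.0293
grasp_force: 34.8
```

Emit:
{"op": "move_arm", "data": {
  "angular": [
    [0, 0, 0.04],
    [0, 0, 0.08],
    [0, 0, 0.12],
    [0, 0, 0.16],
    [0, 0, 0.186]
  ],
  "translation": [
    [0, 0, 0],
    [0, 0, 0],
    [0, 0, 0],
    [0, 0, 0],
    [0, 0, 0]
  ],
  "gripper": [-1, -1, -1, -1, -1]
}}

```text
clock: 18.77
tcp_pos: [0.4355, 0.1149, 0.1016]
orientation: [-179.9, -0.1, 123.2]
wrist_force: [-0.7, 0.1, -0.8]
gripper_width: 0.0293
grasp_force: 34.7
```

Emit:
{"op": "move_arm", "data": {
  "angular": [
    [0, 0, 0.04],
    [0, 0, 0.08],
    [0, 0, 0.12],
    [0, 0, 0.16],
    [0, 0, 0.186]
  ],
  "translation": [
    [0, 0, 0],
    [0, 0, 0],
    [0, 0, 0],
    [0, 0, 0],
    [0, 0, 0]
  ],
  "gripper": [-1, -1, -1, -1, -1]
}}

```text
clock: 19.4
tcp_pos: [0.4355, 0.1149, 0.1016]
orientation: [-179.9, 0.0, 89.7]
wrist_force: [0.2, -0.0, -0.8]
gripper_width: 0.0296
grasp_force: 34.7
```

Emit:
{"op": "move_arm", "data": {
  "angular": [
    [0, 0, 0],
    [0, 0, 0],
    [0, 0, 0],
    [0, 0, 0],
    [0, 0, 0]
  ],
  "translation": [
    [-0.15, 0.08, 0],
    [-0.35, 0.18, 0],
    [-0.55, 0.28, 0],
    [-0.8, 0.4, 0],
    [-1.0, 0.502, 0]
  ],
  "gripper": [-1, -1, -1, -1, -1]
}}

```text
clock: 20.02
tcp_pos: [0.4962, -0.0061, 0.1016]
orientation: [-179.9, -0.0, 89.9]
wrist_force: [0.4, 0.9, -1.0]
gripper_width: 0.0292
grasp_force: 34.7
```

Emit:
{"op": "move_arm", "data": {
  "angular": [
    [0, 0, 0],
    [0, 0, 0],
    [0, 0, 0],
    [0, 0, 0],
    [0, 0, 0]
  ],
  "translation": [
    [-0.2, 0.1, 0],
    [-0.4, 0.2, 0],
    [-0.6, 0.3, 0],
    [-0.8, 0.4, 0],
    [-1.0, 0.502, 0]
  ],
  "gripper": [-1, -1, -1, -1, -1]
}}

```text
clock: 20.65
tcp_pos: [0.5561, -0.1257, 0.1013]
orientation: [-179.9, -0.0, 89.9]
wrist_force: [-0.4, -0.6, -1.4]
gripper_width: 0.0295
grasp_force: 34.7
```

Emit:
{"op": "move_arm", "data": {
  "angular": [
    [0, 0, 0],
    [0, 0, 0],
    [0, 0, 0],
    [0, 0, 0],
    [0, 0, 0]
  ],
  "translation": [
    [-0.2, 0.1, 0],
    [-0.4, 0.2, 0],
    [-0.6, 0.3, 0],
    [-0.8, 0.4, 0],
    [-1.0, 0.502, 0]
  ],
  "gripper": [-1, -1, -1, -1, -1]
}}

```text
clock: 21.28
tcp_pos: [0.6161, -0.2457, 0.101]
orientation: [-179.9, -0.1, 89.9]
wrist_force: [0.4, -0.3, -1.3]
gripper_width: 0.0296
grasp_force: 34.7
```

Emit:
{"op": "move_arm", "data": {
  "angular": [
    [0, 0, 0],
    [0, 0, 0],
    [0, 0, 0],
    [0, 0, 0],
    [0, 0, 0]
  ],
  "translation": [
    [0, 0, 0.05],
    [0, 0, 0.2],
    [0, 0, 0.4],
    [0, 0, 0.54],
    [0, 0, 0.56]
  ],
  "gripper": [-1, -1, -1, -1, -1]
}}

```text
clock: 21.9
tcp_pos: [0.6157, -0.2441, 0.0335]
orientation: [-179.9, -0.1, 90.0]
wrist_force: [-0.0, -0.2, -0.7]
gripper_width: 0.0295
grasp_force: 35.4
```

Emit:
{"op": "move_arm", "data": {
  "angular": [
    [0, 0, 0],
    [0, 0, 0],
    [0, 0, 0]
  ],
  "translation": [
    [0, 0, 0.008],
    [0, 0, 0.016],
    [0, 0, 0.016]
  ],
  "gripper": [-1, -1, -1]
}}

```text
clock: 22.28
tcp_pos: [0.6167, -0.2454, 0.0337]
orientation: [180.0, 0.0, 89.9]
wrist_force: [-0.8, -0.3, -1.6]
gripper_width: 0.0295
grasp_force: 35.4
```

Emit:
{"op": "move_arm", "data": {
  "angular": [
    [0, 0, 0],
    [0, 0, 0],
    [0, 0, 0]
  ],
  "translation": [
    [0, 0, 0.008],
    [0, 0, 0.012],
    [0, 0, 0.012]
  ],
  "gripper": [-1, -1, -1]
}}

```text
clock: 22.65
tcp_pos: [0.6168, -0.2455, 0.0334]
orientation: [180.0, 0.0, 89.9]
wrist_force: [-2.6, 1.1, 6.8]
gripper_width: 0.0296
grasp_force: 36.4
```

Emit:
{"op": "move_arm", "data": {
  "angular": [
    [0, 0, 0],
    [0, 0, 0],
    [0, 0, 0],
    [0, 0, 0]
  ],
  "translation": [
    [0, 0, 0],
    [0, 0, 0],
    [0, 0, 0],
    [0, 0, 0]
  ],
  "gripper": [-0.2, 0, 0.18, 0.18]
}}

```text
clock: 23.15
tcp_pos: [0.6165, -0.2453, 0.0319]
orientation: [-180.0, -0.0, 89.9]
wrist_force: [0.2, 0.1, -0.8]
gripper_width: 0.0504
grasp_force: 0.0
```

Emit:
{"op": "move_arm", "data": {
  "angular": [
    [0, 0, 0],
    [0, 0, 0],
    [0, 0, 0],
    [0, 0, 0],
    [0, 0, 0]
  ],
  "translation": [
    [0, 0, -0.06],
    [0, 0, -0.2],
    [0, 0, -0.4],
    [0, 0, -0.55],
    [0, 0, -0.6]
  ],
  "gripper": [0.18, 0.18, 0.18, 0.18, 0.18]
}}

```text
clock: 23.78
tcp_pos: [0.6176, -0.2459, 0.1065]
orientation: [179.8, 0.1, 89.9]
wrist_force: [-0.2, -0.1, -0.3]
gripper_width: 0.0503
grasp_force: 0.0
```

Emit:
{"op": "move_arm", "data": {
  "angular": [
    [0, 0, 0],
    [0, 0, 0],
    [0, 0, 0],
    [0, 0, 0]
  ],
  "translation": [
    [0, -0.2, 0],
    [0, -0.4, 0],
    [0, -0.62, 0],
    [-0.01, -0.84, 0]
  ],
  "gripper": [0.3, 0.5, 0.8, 1]
}}

```text
clock: 24.28
tcp_pos: [0.5146, -0.246, 0.1037]
orientation: [-180.0, -0.0, 89.9]
wrist_force: [0.5, 0.5, 0.0]
gripper_width: 0.0855
grasp_force: 0.0
```

Emit:
{"op": "move_arm", "data": {
  "angular": [
    [0, 0, 0],
    [0, 0, 0],
    [0, 0, 0],
    [0, 0, 0],
    [0, 0, 0]
  ],
  "translation": [
    [0, -0.2, 0],
    [0, -0.4, 0],
    [0, -0.62, 0],
    [-0.01, -0.84, 0],
    [-0.01, -0.84, 0]
  ],
  "gripper": [1, 1, 1, 1, 1]
}}

```text
clock: 24.9
tcp_pos: [0.4135, -0.247, 0.1036]
orientation: [-179.9, -0.1, 89.8]
wrist_force: [0.4, -0.5, -0.1]
gripper_width: 0.0856
grasp_force: 0.0
```

Run:
```python
from h import *
o=[]
for n,P in (("top",[.5,-.2,.03]),("scene",[.5,-.2,.03])):
    im=imaging.snapshot(n); c=imaging.get_calibration(n)
    u,v=proj(c,P)[0].astype(int); print(n,u,v)
    o.append(cv2.resize(im[v-75:v+75,u-100:u+100],None,fx=2,fy=2,interpolation=cv2.INTER_CUBIC))
cv2.imwrite("pics/g3.png",np.hstack(o)); print(robot.state()["tcp_pos"])
```

```text
top 403 231
scene 240 261
[ 0.4153914  -0.24769528  0.10422324]
```

View pics/g3.png

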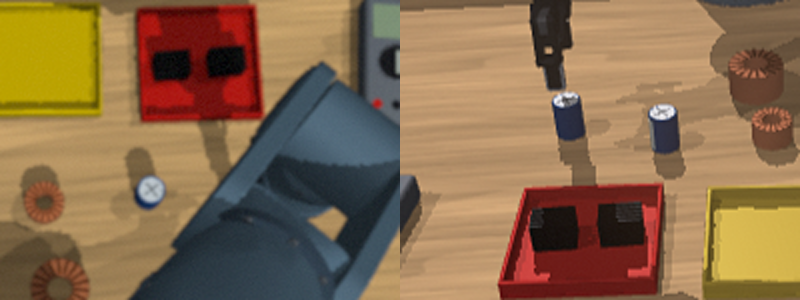

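Both sinks stand clear of each other in the red tray, at left (171,65) and (225,60). The cap is directly under the fingers, at right (568,115). Grasp it.

Emit:
{"op": "move_arm", "data": {
  "angular": [
    [0, 0, 0],
    [0, 0, 0],
    [0, 0, 0],
    [0, 0, 0],
    [0, 0, 0]
  ],
  "translation": [
    [0, 0, 0.15],
    [0, 0, 0.3],
    [0, 0, 0.45],
    [0, 0, 0.58],
    [0, 0, 0.58]
  ],
  "gripper": [1, 1, 1, 1, 1]
}}

```text
clock: 25.62
tcp_pos: [0.4147, -0.2467, 0.0332]
orientation: [-179.9, -0.1, 90.0]
wrist_force: [-0.7, -0.1, 0.2]
gripper_width: 0.0855
grasp_force: 0.0
```

Emit:
{"op": "move_arm", "data": {
  "angular": [
    [0, 0, 0],
    [0, 0, 0],
    [0, 0, 0],
    [0, 0, 0],
    [0, 0, 0]
  ],
  "translation": [
    [0, 0, 0],
    [0, 0, 0],
    [0, 0, 0],
    [0, 0, 0],
    [0, 0, 0]
  ],
  "gripper": [0.4, 0.2, 0, -0.4, -1],
  "force": 30
}}

```text
clock: 26.25
tcp_pos: [0.4152, -0.2477, 0.035]
orientation: [180.0, 0.0, 89.9]
wrist_force: [-1.0, 1.2, 6.6]
gripper_width: 0.0344
grasp_force: 29.8
```

Emit:
{"op": "move_arm", "data": {
  "angular": [
    [0, 0, 0],
    [0, 0, 0],
    [0, 0, 0]
  ],
  "translation": [
    [0, 0, 0],
    [0, 0, 0],
    [0, 0, 0]
  ],
  "gripper": [-1, -1, -1]
}}

```text
clock: 26.62
tcp_pos: [0.4153, -0.2477, 0.035]
orientation: [180.0, 0.0, 89.9]
wrist_force: [-0.3, -0.6, 6.6]
gripper_width: 0.0343
grasp_force: 29.9
```

Emit:
{"op": "move_arm", "data": {
  "angular": [
    [0, 0, 0],
    [0, 0, 0],
    [0, 0, 0],
    [0, 0, 0],
    [0, 0, 0]
  ],
  "translation": [
    [0, 0, -0.05],
    [0, 0, -0.2],
    [0, 0, -0.4],
    [0, 0, -0.56],
    [0, 0, -0.62]
  ],
  "gripper": [-1, -1, -1, -1, -1]
}}

```text
clock: 27.25
tcp_pos: [0.4154, -0.2479, 0.11]
orientation: [179.9, 0.1, 89.9]
wrist_force: [-0.0, -0.4, -1.1]
gripper_width: 0.0341
grasp_force: 30.0
```

Emit:
{"op": "move_arm", "data": {
  "angular": [
    [0, 0, 0],
    [0, 0, 0],
    [0, 0, 0],
    [0, 0, 0],
    [0, 0, 0]
  ],
  "translation": [
    [0.08, 0.09, 0],
    [0.2, 0.22, 0],
    [0.32, 0.36, 0],
    [0.44, 0.49, 0],
    [0.561, 0.625, 0]
  ],
  "gripper": [-1, -1, -1, -1, -1]
}}

```text
clock: 27.88
tcp_pos: [0.4903, -0.1785, 0.1075]
orientation: [-179.9, -0.1, 89.9]
wrist_force: [0.4, -0.2, -0.8]
gripper_width: 0.0346
grasp_force: 30.0
```

Emit:
{"op": "move_arm", "data": {
  "angular": [
    [0, 0, 0],
    [0, 0, 0],
    [0, 0, 0],
    [0, 0, 0],
    [0, 0, 0]
  ],
  "translation": [
    [0.11, 0.125, 0],
    [0.22, 0.25, 0],
    [0.34, 0.375, 0],
    [0.45, 0.5, 0],
    [0.561, 0.625, 0]
  ],
  "gripper": [-1, -1, -1, -1, -1]
}}

```text
clock: 28.5
tcp_pos: [0.5661, -0.1121, 0.1088]
orientation: [180.0, 0.0, 89.9]
wrist_force: [0.6, -0.5, -0.4]
gripper_width: 0.0342
grasp_force: 30.0
```

Emit:
{"op": "move_arm", "data": {
  "angular": [
    [0, 0, 0],
    [0, 0, 0],
    [0, 0, 0],
    [0, 0, 0],
    [0, 0, 0]
  ],
  "translation": [
    [0.13, 0.145, 0],
    [0.26, 0.29, 0],
    [0.39, 0.43, 0],
    [0.5, 0.56, 0],
    [0.561, 0.625, 0]
  ],
  "gripper": [-1, -1, -1, -1, -1]
}}

```text
clock: 29.12
tcp_pos: [0.6412, -0.0447, 0.1087]
orientation: [180.0, 0.0, 90.0]
wrist_force: [-0.4, -0.5, -1.2]
gripper_width: 0.0342
grasp_force: 30.0
```

Emit:
{"op": "move_arm", "data": {
  "angular": [
    [0, 0, 0],
    [0, 0, 0],
    [0, 0, 0],
    [0, 0, 0],
    [0, 0, 0]
  ],
  "translation": [
    [0, 0, 0.08],
    [0, 0, 0.22],
    [0, 0, 0.4],
    [0, 0, 0.53],
    [0, 0, 0.55]
  ],
  "gripper": [-1, -1, -1, -1, -1]
}}

```text
clock: 29.75
tcp_pos: [0.6389, -0.0458, 0.0406]
orientation: [-179.8, -0.0, 89.9]
wrist_force: [0.3, 0.7, -0.9]
gripper_width: 0.0346
grasp_force: 30.0
```

Emit:
{"op": "move_arm", "data": {
  "angular": [
    [0, 0, 0],
    [0, 0, 0],
    [0, 0, 0]
  ],
  "translation": [
    [0, 0, 0.008],
    [0, 0, 0.016],
    [0, 0, 0.016]
  ],
  "gripper": [-1, -1, -1]
}}

```text
clock: 30.12
tcp_pos: [0.6406, -0.0458, 0.0415]
orientation: [179.9, 0.0, 89.9]
wrist_force: [-0.3, -0.1, -0.7]
gripper_width: 0.0343
grasp_force: 30.0
```

Emit:
{"op": "move_arm", "data": {
  "angular": [
    [0, 0, 0],
    [0, 0, 0],
    [0, 0, 0]
  ],
  "translation": [
    [0, 0, 0.008],
    [0, 0, 0.016],
    [0, 0, 0.016]
  ],
  "gripper": [-1, -1, -1]
}}

```text
clock: 30.5
tcp_pos: [0.6405, -0.0458, 0.04]
orientation: [180.0, 0.0, 89.9]
wrist_force: [-2.6, 1.1, 5.5]
gripper_width: 0.0343
grasp_force: 30.6
```

Emit:
{"op": "move_arm", "data": {
  "angular": [
    [0, 0, 0],
    [0, 0, 0],
    [0, 0, 0],
    [0, 0, 0]
  ],
  "translation": [
    [0, 0, 0],
    [0, 0, 0],
    [0, 0, 0],
    [0, 0, 0]
  ],
  "gripper": [-0.1, 0.1, 0.3, 0.3]
}}

```text
clock: 31.0
tcp_pos: [0.6401, -0.0458, 0.0388]
orientation: [-180.0, -0.0, 89.9]
wrist_force: [0.2, -0.3, 1.2]
gripper_width: 0.0555
grasp_force: 0.0
```

Emit:
{"op": "move_arm", "data": {
  "angular": [
    [0, 0, 0],
    [0, 0, 0],
    [0, 0, 0],
    [0, 0, 0],
    [0, 0, 0]
  ],
  "translation": [
    [0, 0, -0.06],
    [0, 0, -0.2],
    [0, 0, -0.4],
    [0, 0, -0.56],
    [0, 0, -0.6]
  ],
  "gripper": [0.3, 0.3, 0.3, 0.3, 0.3]
}}

```text
clock: 31.62
tcp_pos: [0.6415, -0.0461, 0.1136]
orientation: [179.8, 0.1, 89.9]
wrist_force: [-0.6, -0.1, -1.0]
gripper_width: 0.0553
grasp_force: 0.0
```

Emit:
{"op": "move_arm", "data": {
  "angular": [
    [0, 0, 0],
    [0, 0, 0],
    [0, 0, 0],
    [0, 0, 0]
  ],
  "translation": [
    [-0.09, -0.2, 0],
    [-0.18, -0.4, 0],
    [-0.27, -0.6, 0],
    [-0.353, -0.78, 0]
  ],
  "gripper": [0.3, 0.5, 0.8, 1]
}}

```text
clock: 32.12
tcp_pos: [0.5453, -0.0881, 0.1105]
orientation: [-179.9, -0.0, 89.9]
wrist_force: [0.8, 0.4, 0.4]
gripper_width: 0.0852
grasp_force: 0.0
```

Emit:
{"op": "move_arm", "data": {
  "angular": [
    [0, 0, 0],
    [0, 0, 0],
    [0, 0, 0],
    [0, 0, 0],
    [0, 0, 0]
  ],
  "translation": [
    [-0.09, -0.2, 0],
    [-0.18, -0.4, 0],
    [-0.27, -0.6, 0],
    [-0.353, -0.78, 0],
    [-0.353, -0.78, 0]
  ],
  "gripper": [1, 1, 1, 1, 1]
}}

```text
clock: 32.75
tcp_pos: [0.4516, -0.1304, 0.1106]
orientation: [-179.9, -0.0, 89.8]
wrist_force: [0.6, 0.3, -0.6]
gripper_width: 0.0856
grasp_force: 0.0
```

Run:
```python
from h import *
o=[]
for n,P in (("top",[.55,-.05,.03]),("scene",[.55,-.05,.03])):
    im=imaging.snapshot(n); c=imaging.get_calibration(n)
    u,v=proj(c,P)[0].astype(int); print(n,u,v)
    o.append(cv2.resize(im[v-75:v+75,u-100:u+100],None,fx=2,fy=2,interpolation=cv2.INTER_CUBIC))
cv2.imwrite("pics/g4.png",np.hstack(o)); print(robot.state()["tcp_pos"])
```

```text
top 341 216
scene 307 271
[ 0.45324196 -0.1303052   0.11108226]
```

View pics/g4.png

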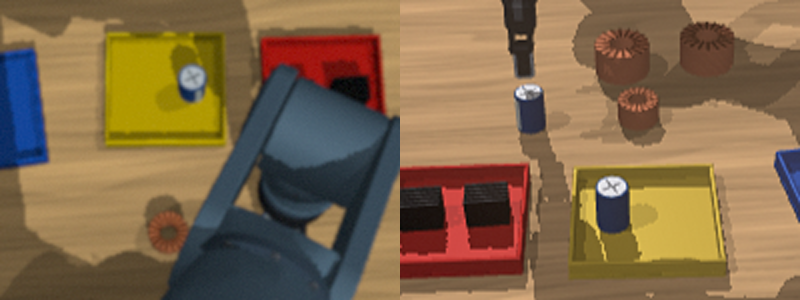

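Cap 2 stands in the yellow tray, at left (191,82) and right (612,205). Cap 1 is under the fingers, at right (530,110). Grasp it.

Emit:
{"op": "move_arm", "data": {
  "angular": [
    [0, 0, 0],
    [0, 0, 0],
    [0, 0, 0],
    [0, 0, 0],
    [0, 0, 0]
  ],
  "translation": [
    [0, 0, 0.15],
    [0, 0, 0.32],
    [0, 0, 0.5],
    [0, 0, 0.64],
    [0, 0, 0.64]
  ],
  "gripper": [1, 1, 1, 1, 1]
}}

```text
clock: 33.48
tcp_pos: [0.4523, -0.1295, 0.0329]
orientation: [-179.9, -0.1, 90.0]
wrist_force: [-0.0, -0.8, 1.1]
gripper_width: 0.0856
grasp_force: 0.0
```

Emit:
{"op": "move_arm", "data": {
  "angular": [
    [0, 0, 0],
    [0, 0, 0],
    [0, 0, 0],
    [0, 0, 0],
    [0, 0, 0]
  ],
  "translation": [
    [0, 0, 0],
    [0, 0, 0],
    [0, 0, 0],
    [0, 0, 0],
    [0, 0, 0]
  ],
  "gripper": [0.4, 0.2, 0, -0.4, -1]
}}

```text
clock: 34.1
tcp_pos: [0.4533, -0.1305, 0.0348]
orientation: [180.0, 0.0, 89.9]
wrist_force: [-0.4, -0.3, 6.3]
gripper_width: 0.0343
grasp_force: 30.0
```

Emit:
{"op": "move_arm", "data": {
  "angular": [
    [0, 0, 0],
    [0, 0, 0],
    [0, 0, 0]
  ],
  "translation": [
    [0, 0, 0],
    [0, 0, 0],
    [0, 0, 0]
  ],
  "gripper": [-1, -1, -1]
}}

```text
clock: 34.48
tcp_pos: [0.4533, -0.1305, 0.0348]
orientation: [180.0, 0.0, 89.9]
wrist_force: [-1.2, 0.2, 6.6]
gripper_width: 0.034
grasp_force: 30.0
```

Emit:
{"op": "move_arm", "data": {
  "angular": [
    [0, 0, 0],
    [0, 0, 0],
    [0, 0, 0],
    [0, 0, 0],
    [0, 0, 0]
  ],
  "translation": [
    [0, 0, -0.05],
    [0, 0, -0.2],
    [0, 0, -0.4],
    [0, 0, -0.6],
    [0, 0, -0.7]
  ],
  "gripper": [-1, -1, -1, -1, -1]
}}

```text
clock: 35.1
tcp_pos: [0.4534, -0.1305, 0.1195]
orientation: [179.9, 0.1, 89.9]
wrist_force: [-0.8, 0.1, -0.3]
gripper_width: 0.0338
grasp_force: 30.0
```

Emit:
{"op": "move_arm", "data": {
  "angular": [
    [0, 0, 0],
    [0, 0, 0],
    [0, 0, 0],
    [0, 0, 0],
    [0, 0, 0]
  ],
  "translation": [
    [0.06, 0.07, 0],
    [0.15, 0.18, 0],
    [0.24, 0.29, 0],
    [0.33, 0.4, 0],
    [0.424, 0.519, 0]
  ],
  "gripper": [-1, -1, -1, -1, -1]
}}

```text
clock: 35.72
tcp_pos: [0.5161, -0.0783, 0.1177]
orientation: [-180.0, -0.0, 90.0]
wrist_force: [-0.2, -0.3, 0.3]
gripper_width: 0.0341
grasp_force: 30.0
```

Emit:
{"op": "move_arm", "data": {
  "angular": [
    [0, 0, 0],
    [0, 0, 0],
    [0, 0, 0],
    [0, 0, 0],
    [0, 0, 0]
  ],
  "translation": [
    [0.085, 0.104, 0],
    [0.17, 0.208, 0],
    [0.254, 0.311, 0],
    [0.339, 0.415, 0],
    [0.424, 0.519, 0]
  ],
  "gripper": [-1, -1, -1, -1, -1]
}}

```text
clock: 36.35
tcp_pos: [0.5784, -0.028, 0.1182]
orientation: [180.0, 0.0, 89.9]
wrist_force: [0.7, -0.7, -1.0]
gripper_width: 0.0343
grasp_force: 30.0
```

Emit:
{"op": "move_arm", "data": {
  "angular": [
    [0, 0, 0],
    [0, 0, 0],
    [0, 0, 0],
    [0, 0, 0],
    [0, 0, 0]
  ],
  "translation": [
    [0.1, 0.122, 0],
    [0.2, 0.245, 0],
    [0.3, 0.367, 0],
    [0.39, 0.477, 0],
    [0.424, 0.519, 0]
  ],
  "gripper": [-1, -1, -1, -1, -1]
}}

```text
clock: 36.98
tcp_pos: [0.6407, 0.0229, 0.1181]
orientation: [180.0, 0.0, 90.0]
wrist_force: [-0.4, 0.0, -1.9]
gripper_width: 0.034
grasp_force: 30.0
```

Emit:
{"op": "move_arm", "data": {
  "angular": [
    [0, 0, 0],
    [0, 0, 0],
    [0, 0, 0],
    [0, 0, 0],
    [0, 0, 0]
  ],
  "translation": [
    [0, 0, 0.08],
    [0, 0, 0.25],
    [0, 0, 0.44],
    [0, 0, 0.6],
    [0, 0, 0.62]
  ],
  "gripper": [-1, -1, -1, -1, -1]
}}

```text
clock: 37.6
tcp_pos: [0.6379, 0.0221, 0.041]
orientation: [-179.7, -0.0, 89.9]
wrist_force: [-0.9, -0.2, -0.7]
gripper_width: 0.0345
grasp_force: 30.0
```

Emit:
{"op": "move_arm", "data": {
  "angular": [
    [0, 0, 0],
    [0, 0, 0],
    [0, 0, 0],
    [0, 0, 0]
  ],
  "translation": [
    [0, 0, 0.008],
    [0, 0, 0.016],
    [0, 0, 0.024],
    [0, 0, 0.024]
  ],
  "gripper": [-1, -1, -1, -1]
}}

```text
clock: 38.1
tcp_pos: [0.6402, 0.0222, 0.0413]
orientation: [180.0, 0.0, 89.9]
wrist_force: [0.1, 0.2, -1.2]
gripper_width: 0.0337
grasp_force: 30.0
```

Emit:
{"op": "move_arm", "data": {
  "angular": [
    [0, 0, 0],
    [0, 0, 0],
    [0, 0, 0]
  ],
  "translation": [
    [0, 0, 0.008],
    [0, 0, 0.016],
    [0, 0, 0.016]
  ],
  "gripper": [-1, -1, -1]
}}

```text
clock: 38.48
tcp_pos: [0.6401, 0.0222, 0.0398]
orientation: [180.0, 0.0, 89.9]
wrist_force: [-2.6, -0.0, 5.3]
gripper_width: 0.0345
grasp_force: 30.6
```

Emit:
{"op": "move_arm", "data": {
  "angular": [
    [0, 0, 0],
    [0, 0, 0],
    [0, 0, 0],
    [0, 0, 0]
  ],
  "translation": [
    [0, 0, 0],
    [0, 0, 0],
    [0, 0, 0],
    [0, 0, 0]
  ],
  "gripper": [-0.1, 0.1, 0.3, 0.3]
}}

```text
clock: 38.98
tcp_pos: [0.6399, 0.0222, 0.0388]
orientation: [-180.0, -0.0, 89.9]
wrist_force: [0.5, 0.2, 0.9]
gripper_width: 0.0552
grasp_force: 0.0
```

Emit:
{"op": "move_arm", "data": {
  "angular": [
    [0, 0, 0],
    [0, 0, 0],
    [0, 0, 0],
    [0, 0, 0],
    [0, 0, 0]
  ],
  "translation": [
    [0, 0, -0.06],
    [0, 0, -0.2],
    [0, 0, -0.4],
    [0, 0, -0.56],
    [0, 0, -0.6]
  ],
  "gripper": [0.3, 0.3, 0.3, 0.3, 0.3]
}}

```text
clock: 39.6
tcp_pos: [0.6413, 0.022, 0.1136]
orientation: [179.8, 0.0, 89.9]
wrist_force: [-0.7, 0.5, 0.5]
gripper_width: 0.0556
grasp_force: 0.0
```

Emit:
{"op": "move_arm", "data": {
  "angular": [
    [0, 0, 0],
    [0, 0, 0],
    [0, 0, 0],
    [0, 0, 0]
  ],
  "translation": [
    [-0.02, -0.2, 0],
    [-0.04, -0.4, 0],
    [-0.07, -0.6, 0],
    [-0.09, -0.777, 0]
  ],
  "gripper": [0.3, 0.5, 0.8, 0.8]
}}

```text
clock: 40.1
tcp_pos: [0.5454, 0.0115, 0.1105]
orientation: [-179.9, -0.0, 89.9]
wrist_force: [-0.6, -1.0, 0.8]
gripper_width: 0.077
grasp_force: 0.0
```

Emit:
{"op": "move_arm", "data": {
  "angular": [
    [0, 0, 0],
    [0, 0, 0],
    [0, 0, 0],
    [0, 0, 0],
    [0, 0, 0]
  ],
  "translation": [
    [-0.02, -0.2, 0],
    [-0.04, -0.4, 0],
    [-0.07, -0.6, 0],
    [-0.09, -0.777, 0],
    [-0.09, -0.777, 0]
  ],
  "gripper": [0.8, 0.8, 0.8, 0.8, 0.8]
}}

```text
clock: 40.72
tcp_pos: [0.4521, 0.0009, 0.1106]
orientation: [-179.9, -0.0, 89.9]
wrist_force: [0.8, -0.4, 0.2]
gripper_width: 0.0767
grasp_force: 0.0
```

Run:
```python
from h import *
o=[]
for n,P in (("top",[.55,.05,.03]),("scene",[.55,.05,.03])):
    im=imaging.snapshot(n); c=imaging.get_calibration(n)
    u,v=proj(c,P)[0].astype(int); print(n,u,v)
    o.append(cv2.resize(im[v-75:v+75,u-100:u+100],None,fx=2,fy=2,interpolation=cv2.INTER_CUBIC))
cv2.imwrite("pics/g5.png",np.hstack(o)); print(robot.state()["tcp_pos"])
```

```text
top 301 219
scene 351 268
[0.45402604 0.00068819 0.11120039]
```

View pics/g5.png

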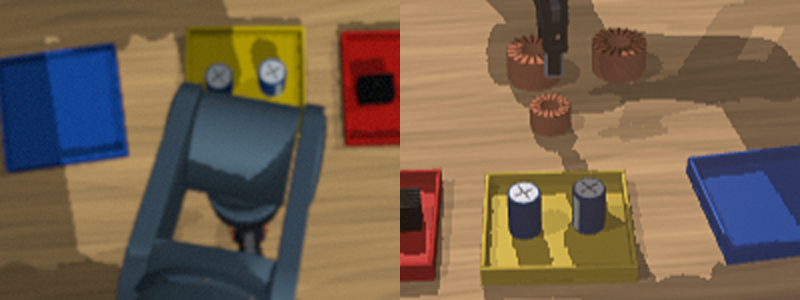

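Both caps stand in the yellow tray, at right (525,210) and (588,205). The choke is under the fingers, at right (550,113). Grasp it.

Emit:
{"op": "move_arm", "data": {
  "angular": [
    [0, 0, 0],
    [0, 0, 0],
    [0, 0, 0],
    [0, 0, 0],
    [0, 0, 0]
  ],
  "translation": [
    [0, 0, 0.17],
    [0, 0, 0.34],
    [0, 0, 0.52],
    [0, 0, 0.7],
    [0, 0, 0.7]
  ],
  "gripper": [0.8, 0.8, 0.8, 0.8, 0.8]
}}

```text
clock: 41.45
tcp_pos: [0.4528, 0.0011, 0.0256]
orientation: [-179.8, -0.0, 89.9]
wrist_force: [-0.1, 0.6, 0.7]
gripper_width: 0.077
grasp_force: 0.0
```

Emit:
{"op": "move_arm", "data": {
  "angular": [
    [0, 0, 0],
    [0, 0, 0],
    [0, 0, 0],
    [0, 0, 0],
    [0, 0, 0]
  ],
  "translation": [
    [0, 0, 0],
    [0, 0, 0],
    [0, 0, 0],
    [0, 0, 0],
    [0, 0, 0]
  ],
  "gripper": [0.5, 0.3, 0.1, -0.4, -1],
  "force": 45
}}

```text
clock: 42.08
tcp_pos: [0.4543, 0.0006, 0.0282]
orientation: [179.9, 0.0, 89.9]
wrist_force: [-2.0, 0.1, 7.1]
gripper_width: 0.0487
grasp_force: 46.1
```

Emit:
{"op": "move_arm", "data": {
  "angular": [
    [0, 0, 0],
    [0, 0, 0],
    [0, 0, 0]
  ],
  "translation": [
    [0, 0, 0],
    [0, 0, 0],
    [0, 0, 0]
  ],
  "gripper": [-1, -1, -1]
}}

```text
clock: 42.45
tcp_pos: [0.4543, 0.0006, 0.0282]
orientation: [179.9, 0.0, 89.9]
wrist_force: [-0.8, 0.6, 6.3]
gripper_width: 0.0479
grasp_force: 46.1
```

Emit:
{"op": "move_arm", "data": {
  "angular": [
    [0, 0, 0],
    [0, 0, 0],
    [0, 0, 0],
    [0, 0, 0],
    [0, 0, 0]
  ],
  "translation": [
    [0, 0, -0.05],
    [0, 0, -0.2],
    [0, 0, -0.4],
    [0, 0, -0.6],
    [0, 0, -0.7]
  ],
  "gripper": [-1, -1, -1, -1, -1]
}}

```text
clock: 43.08
tcp_pos: [0.4541, 0.0006, 0.1126]
orientation: [179.9, 0.0, 89.9]
wrist_force: [0.1, -1.5, -1.8]
gripper_width: 0.0483
grasp_force: 46.9
```

Emit:
{"op": "move_arm", "data": {
  "angular": [
    [0, 0, 0],
    [0, 0, 0],
    [0, 0, 0],
    [0, 0, 0],
    [0, 0, 0]
  ],
  "translation": [
    [0.08, 0.06, 0],
    [0.2, 0.153, 0],
    [0.34, 0.26, 0],
    [0.48, 0.368, 0],
    [0.623, 0.478, 0]
  ],
  "gripper": [-1, -1, -1, -1, -1]
}}

```text
clock: 43.7
tcp_pos: [0.511, 0.0772, 0.1096]
orientation: [-179.9, -0.0, 90.0]
wrist_force: [-0.6, 0.3, -0.9]
gripper_width: 0.0486
grasp_force: 46.9
```

Emit:
{"op": "move_arm", "data": {
  "angular": [
    [0, 0, 0],
    [0, 0, 0],
    [0, 0, 0],
    [0, 0, 0],
    [0, 0, 0]
  ],
  "translation": [
    [0.125, 0.096, 0],
    [0.25, 0.19, 0],
    [0.374, 0.287, 0],
    [0.498, 0.382, 0],
    [0.623, 0.478, 0]
  ],
  "gripper": [-1, -1, -1, -1, -1]
}}

```text
clock: 44.32
tcp_pos: [0.569, 0.1511, 0.1108]
orientation: [-180.0, 0.0, 89.9]
wrist_force: [0.1, 0.2, -1.7]
gripper_width: 0.0484
grasp_force: 46.9
```

Emit:
{"op": "move_arm", "data": {
  "angular": [
    [0, 0, 0],
    [0, 0, 0],
    [0, 0, 0],
    [0, 0, 0],
    [0, 0, 0]
  ],
  "translation": [
    [0.14, 0.107, 0],
    [0.28, 0.215, 0],
    [0.42, 0.322, 0],
    [0.56, 0.43, 0],
    [0.623, 0.478, 0]
  ],
  "gripper": [-1, -1, -1, -1, -1]
}}

```text
clock: 44.95
tcp_pos: [0.6264, 0.2261, 0.1107]
orientation: [180.0, -0.0, 90.0]
wrist_force: [0.3, -0.7, -1.2]
gripper_width: 0.0479
grasp_force: 46.9
```

Emit:
{"op": "move_arm", "data": {
  "angular": [
    [0, 0, 0],
    [0, 0, 0],
    [0, 0, 0],
    [0, 0, 0],
    [0, 0, 0]
  ],
  "translation": [
    [0, 0, 0.08],
    [0, 0, 0.25],
    [0, 0, 0.44],
    [0, 0, 0.6],
    [0, 0, 0.62]
  ],
  "gripper": [-1, -1, -1, -1, -1]
}}

```text
clock: 45.58
tcp_pos: [0.6245, 0.2244, 0.0342]
orientation: [-179.8, 0.0, 89.9]
wrist_force: [0.6, 0.4, -2.0]
gripper_width: 0.0481
grasp_force: 46.9
```

Emit:
{"op": "move_arm", "data": {
  "angular": [
    [0, 0, 0],
    [0, 0, 0],
    [0, 0, 0],
    [0, 0, 0]
  ],
  "translation": [
    [0, 0, 0.008],
    [0, 0, 0.016],
    [0, 0, 0.024],
    [0, 0, 0.024]
  ],
  "gripper": [-1, -1, -1, -1]
}}

```text
clock: 46.08
tcp_pos: [0.6259, 0.2249, 0.034]
orientation: [180.0, -0.0, 89.9]
wrist_force: [0.7, -0.2, -2.3]
gripper_width: 0.0484
grasp_force: 46.9
```

Emit:
{"op": "move_arm", "data": {
  "angular": [
    [0, 0, 0],
    [0, 0, 0],
    [0, 0, 0]
  ],
  "translation": [
    [0, 0, 0.008],
    [0, 0, 0.016],
    [0, 0, 0.016]
  ],
  "gripper": [-1, -1, -1]
}}

```text
clock: 46.45
tcp_pos: [0.626, 0.225, 0.0333]
orientation: [180.0, 0.0, 89.9]
wrist_force: [-4.0, -1.5, 8.5]
gripper_width: 0.048
grasp_force: 47.7
```

Emit:
{"op": "move_arm", "data": {
  "angular": [
    [0, 0, 0],
    [0, 0, 0],
    [0, 0, 0],
    [0, 0, 0]
  ],
  "translation": [
    [0, 0, 0],
    [0, 0, 0],
    [0, 0, 0],
    [0, 0, 0]
  ],
  "gripper": [0.3, 0.45, 0.6, 0.6]
}}

```text
clock: 46.95
tcp_pos: [0.6257, 0.2249, 0.0316]
orientation: [-180.0, 0.0, 89.9]
wrist_force: [-0.0, -0.1, -0.6]
gripper_width: 0.0684
grasp_force: 0.0
```

Emit:
{"op": "move_arm", "data": {
  "angular": [
    [0, 0, 0],
    [0, 0, 0],
    [0, 0, 0],
    [0, 0, 0],
    [0, 0, 0]
  ],
  "translation": [
    [0, 0, -0.06],
    [0, 0, -0.2],
    [0, 0, -0.4],
    [0, 0, -0.7],
    [0, 0, -1.0]
  ],
  "gripper": [0.6, 0.6, 0.6, 0.6, 0.6]
}}

```text
clock: 47.58
tcp_pos: [0.626, 0.2249, 0.1543]
orientation: [179.9, -0.0, 89.9]
wrist_force: [0.0, -0.6, -0.3]
gripper_width: 0.0683
grasp_force: 0.0
```

Emit:
{"op": "move_arm", "data": {
  "angular": [
    [0, 0, 0],
    [0, 0, 0],
    [0, 0, 0],
    [0, 0, 0],
    [0, 0, 0]
  ],
  "translation": [
    [0.1, -0.2, 0],
    [0.2, -0.4, 0],
    [0.3, -0.6, 0],
    [0.4, -0.8, 0],
    [0.5, -1.0, 0]
  ],
  "gripper": [0.6, 0.6, 0.6, 0.6, 0.6]
}}

```text
clock: 48.2
tcp_pos: [0.5055, 0.2855, 0.1534]
orientation: [179.9, -0.0, 89.9]
wrist_force: [0.3, -0.3, 0.5]
gripper_width: 0.0683
grasp_force: 0.0
```

Emit:
{"op": "move_arm", "data": {
  "angular": [
    [0, 0, 0],
    [0, 0, 0],
    [0, 0, 0],
    [0, 0, 0],
    [0, 0, 0]
  ],
  "translation": [
    [0.1, -0.2, 0],
    [0.2, -0.4, 0],
    [0.3, -0.6, 0],
    [0.4, -0.8, 0],
    [0.5, -0.8, 0]
  ],
  "gripper": [0.6, 0.6, 0.6, 0.6, 0.6]
}}

```text
clock: 48.82
tcp_pos: [0.4084, 0.3459, 0.1524]
orientation: [180.0, -0.0, 90.0]
wrist_force: [0.5, 0.1, 0.5]
gripper_width: 0.0683
grasp_force: 0.0
```

Run:
```python
from h import *
a=imaging.snapshot("top")[130:280,100:540]; b=imaging.snapshot("scene")[200:350,60:580]
f=lambda i:cv2.resize(i,(780,int(i.shape[0]*780/i.shape[1])),interpolation=cv2.INTER_CUBIC)
cv2.imwrite("pics/end.png",np.vstack([f(a),f(b)]))
```

```text
(no output)
```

View pics/end.png

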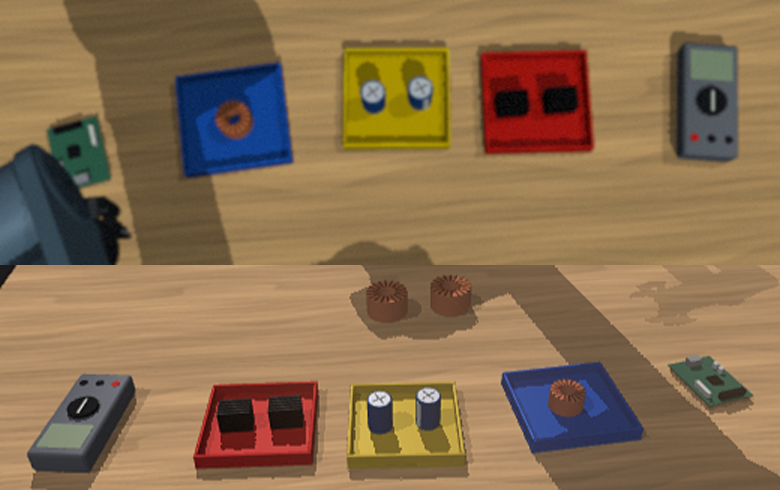

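All five parts are upright and flat in the right trays: sinks at (236,415) and (285,413), caps at (380,410) and (428,408), choke at (567,397). The board and multimeter are in their original places.

```bash
python3 -c "
from plant import job
print(job.job_done())"
```

```text
the job is handed in; nothing more can be done
None
```

The job is handed in: in the final pictures both capacitors stand in the yellow tray, both heatsinks sit fins up in the red, the choke lies flat in the blue, and the board and multimeter were not touched; no verdict was returned.

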